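# Clamp the mate gourd in the counter vise

### The job

Take the orange gourd from the bamboo tray and stand it upright on the bed of the small blue vise, between the V-shaped jaw and the rubber-faced jaw, and let go of it. Then take hold of the steel T-handle and turn it clockwise (seen from above) until it stiffens clearly and the gourd is pinched firmly against the V jaw; stop there, before the ceramic is crushed, and let go. Leave the glass canister, the red dispenser and the bombilla where they are.

Things in the scene. Friction and masses are not known exactly. Their poses are not given: they have to be found in the camera images.
- gourd: orange glazed ceramic mate cup, 0.35 kg, 100 mm tall, rotationally symmetric. Origin at the centre of its underside, z up through its mouth. Foot 52 mm diameter, straight belly 62 mm diameter from 12 to 58 mm height, narrow neck 54 mm diameter from 72 to 84 mm height (the place to grip it, from above), rim 60 mm diameter at 100 mm.
- vise: small grey and blue vise fixed to the counter. Origin under its bed, a plate 100 mm (x) by 260 mm (y -110 to +150), top 20 mm above the counter. Bamboo-lined fixed V jaw at the -y end, movable jaw near y +15, gear housing with the T-handle at the +y end: y +75 to +135, x -35 to +35, top 75 mm above the counter. Both jaws reach 69 mm above the counter and are about 75 mm wide.
- seat (a point): point on top of the vise's bed, at vise x 0, y -30 mm, height 20 mm: where the centre of the gourd's underside comes to lie when its belly is pressed home into the V jaw. At the start the rubber leaves the gourd 4 to 14 mm of play, so stand it down 1 to 3 mm to the +y side of this point. Axes as the vise's.
- jaw: movable blue steel jaw, 70 mm wide, 15 mm thick, 47 mm tall. Origin at the centre of its steel front face (the face that looks to the vise's -y), 45 mm above the counter. It carries on that face a black rubber facing whose thickness is not known: 3 to 9 mm. It closes towards the vise's -y.
- t_grip (a point): centre of the T-handle's bar, on the vertical spindle axis, at vise x 0, y +105 mm, 115 mm above the counter. The bar lies along this point's x axis: steel, 90 mm long, 14 mm wide, 16 mm high, red ends; below it is a 12 mm stem. Turns with the handle.
- t_handle (a joint): angle of the T-handle in rad, 0 = fully open, grows as it is turned clockwise seen from above (5.0 at most). Closes the jaw by 6 mm per rad through a rack and pinion and stays where it is left. Starts between 0 and 0.6; how far it must turn depends on the unknown rubber thickness.
- tray: low bamboo tray fixed on the counter, 160 mm (x) by 300 mm (y), rim 18 mm high, floor and walls 6 mm thick. Origin at the centre of its underside. Gourd and canister stand on it, either may be at either end.
- canister: closed glass canister with steel lid, 80 mm diameter, 114 mm tall, on the tray. Origin at the centre of its underside. To be left alone.
- dispenser: red plastic yerba dispenser with push latch, 70 by 90 mm, 142 mm tall, standing beyond the V-jaw end of the vise. Origin at the centre of its underside. To be left alone.
- bombilla: slotted steel drinking straw, about 195 mm long, 10 mm high, lying on the counter along its x axis nearer to the robot than the vise. Origin under the middle of it. To be left alone.
- spindle (a point): top of the gear housing, on the handle's axis, 75 mm up. Free turning takes 0.30 N m. The gourd sliding home adds little; then the torque climbs about 1.1 N m per rad. Clamped well at 0.17 to 0.27 N m over free turning; still loose below 0.10, crushed near 0.4. Standing still, friction hides part of the torque: compare with free turning read the same way (e.g. after equal small steps).
Mind the look-alikes: they are no part of the job. What is shaped like the gourd but turquoise is not meant.

How it is judged:
By the outcome, as a careful person would: the job done as asked, in the order asked, and still so for the second after the job is handed in, with the robot touching nothing.
It also fails if it takes over 72 s, if anything falls off the work surface, if the arm or the gripper's body presses on something with over 40 N, if the wrist force passes 120 N, or if a joint passes its speed limit or range.

### The arm

A 6-joint arm with a two-finger parallel gripper is mounted at the origin on the work surface. World frame = base frame: x ahead of the robot, y to its left, z up, the work surface at z = 0. Lengths are in m, angles in rad, forces in N, time in s.
With the tool pointing down it reaches from about 0.3 to 0.775 m from the base axis. Payload 14.6 kg.
Tool frame: the origin (TCP) lies on the centre line of the jaws, within the pads' length; the fingertips stand 19 mm ahead of it and the grasp point (between the pads) is the TCP; y points along the fingers, x is the direction in which the jaws open and shut, and the axes are right-handed (so a half turn about y gives the same grasp; the last joint's range is limited). The gripper opens to 94 mm and grips with 3 to 60 N. Pads are 16 mm wide; open, the fingers measure 119 mm over their backs; the gripper's body (75 mm by 177 mm) begins 78 mm behind the grasp point.
Start: joints at [1.122, 0.3, 1.521, -0, 1.321, -0.067], TCP at [0.205, 0.51, 0.224] pointing down, gripper open.
Joint ranges: [-3.03, 3.03], [-0.79, 2.21], [0.23, 2.52], [-1.04, 4.18], [0, 3.07], [-2.55, 2.55]. Speed limits (rad/s): [2.22, 2.22, 2.57, 3.14, 3.14, 3.14].

### API

Orientations are given as [roll, pitch, yaw] about the fixed x, y, z axes, in that order (R = Rz(yaw) Ry(pitch) Rx(roll)).
In Python, from station import get_obs, cams, workorder gives the robot as it stands.
- The arm moves only by the shell command python3 -m handwheel 'ROWS' [FORCE]. ROWS is JSON, a list of rows, each an object of numbers: "fingers": the opening, from -1 (shut) to 1 (fully open); "x", "y", "z": the shift along the tool's x, y, z in m; "spin": the turn about the tool's y in degrees. In form: [{"fingers": .., "x": .., "y": .., "z": .., "spin": ..}, ...]. A call has exactly 10 rows; each row is the pose to reach, as a shift and turn from the pose commanded when the call began, along the tool's axes at that moment; what a row does not reach only later rows make up. A row lasts 1/10 s, in which the tool goes at most 50 mm and 8.59 degrees, less where a joint would pass 70% of its speed; a pose out of reach is approached as far as the arm can. A call with a gripper value outside its range is refused whole. The fingers move at their own pace and stop on an object; FORCE is the grip in N (left out, the last holds). Time passes only in rows, so rows that repeat a pose let the fingers close, or fill a call up. It gives the time, the measured TCP pose, the force and the opening at its end, in the units of the state.
- get_obs(): the state, without advancing time (a new reading comes with each control period).
- cams.camera(name): name is "scene" or "top" or "wrist"; returns (picture, depth): 420x560x3 uint8, red, green, blue; 420x560 float32, m along the optical axis (not along the pixel's ray), 0 where there is no reading.
- cams.get_calibration(name): a dict with "fx", "fy", "cx", "cy" (pixels), "dist" ([k1, k2, p1, p2, k3] as OpenCV has them; the pictures are not rectified), "view" (4x4, takes a point from world to camera coordinates). Camera axes: x right, y down, z forward; pixel columns grow to the right and rows downward; lengths in m; the calibration is good to about 2 mm. A picture is of the moment at which its call begins: read the wrist's pose just before it. get_calibration takes no time and is no camera call; for the wrist camera it gives the pose at the moment of the call.
- workorder.hand_in(): hands the job in, once; it reports no verdict.
The state is a dict: "time_s": time; "qpos": joint angles; "joint_vel": joint speeds; "tau": joint torques, N m; "ee_pos": TCP position; "eef_rot": TCP orientation; "force": force on the tool from outside, world axes, zero at the start; "moment": the same for the moment, N m; "grip_width": finger opening in m.
Only numpy, scipy, OpenCV 4.12 (cv2) and the standard library are available. Lean on these libraries where they do the work, as an engineer would, in place of code of your own. Each camera call takes 0.05 s, during which the arm holds its last target. There are 200 camera calls.

## Working session

There is one attempt and no reset: what is moved stays moved. The work goes in short steps, Python scripts to look and compute and a shell command to move; the robot and the scene stay as the last step left them, time stands still between calls to the robot, and variables do not carry over. Pictures are saved under pics/ and viewed, about 8 in all and at most 12, crops included, and the job is handed in when it is done.

```bash
mkdir -p pics; ls
python3 - <<'E'
from station import get_obs,cams
import cv2,numpy as np
o=get_obs();print({k:np.round(v,3).tolist() for k,v in o.items()})
for n in("top","scene"):
    p,d=cams.camera(n);c=cams.get_calibration(n)
    cv2.imwrite(f"pics/{n}0.png",p[:,:,::-1]);np.savez(f"{n}0.npz",p=p,d=d,**c)
    print(n,c)
E
```

```text
pics
{'time_s': 0.0, 'qpos': [1.122, 0.3, 1.522, -0.0, 1.321, -0.067], 'joint_vel': [-0.001, 0.001, 0.001, 0.001, 0.001, -0.001], 'tau': [0.001, -53.18, -35.274, 0.071, 0.024, -0.0], 'ee_pos': [0.205, 0.51, 0.224], 'eef_rot': [-1.571, 0.001, 1.189], 'force': [-0.091, 0.822, 0.284], 'moment': [-0.032, -0.052, 0.02], 'grip_width': 0.094}
top {'fx': 511.5176610467225, 'fy': 511.5176610467225, 'cx': 281.1405510878846, 'cy': 207.34051985015816, 'dist': array([0.02910304, 0.        , 0.        , 0.        , 0.        ]), 'view': array([[ 0.02039728, -0.99976466,  0.00738757,  0.02076586],
       [-0.98097927, -0.0214396 , -0.19292489,  0.55731509],
       [ 0.19303788, -0.00331191, -0.98118572,  1.36422687],
       [ 0.        ,  0.        ,  0.        ,  1.        ]])}
scene {'fx': 390.02618826694976, 'fy': 390.02618826694976, 'cx': 274.97046385486203, 'cy': 205.76979572694293, 'dist': array([-0.05422161,  0.        ,  0.        ,  0.        ,  0.        ]), 'view': array([[ 0.86092976,  0.50864746, -0.00881538, -0.47389932],
       [ 0.41033049, -0.70455431, -0.57899233, -0.12833427],
       [-0.30071389,  0.49485451, -0.81528533,  1.34189479],
       [ 0.        ,  0.        ,  0.        ,  1.        ]])}
```

View pics/top0.png

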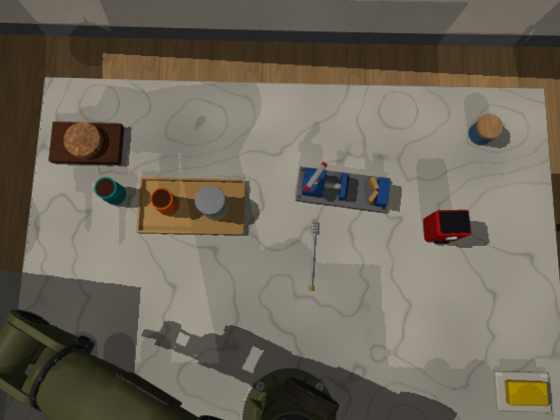

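View pics/scene0.png

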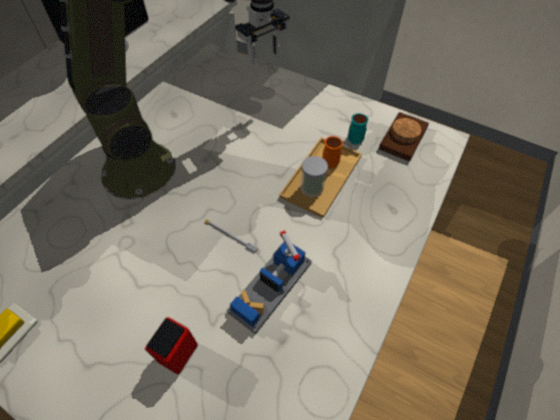

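The top view shows the orange gourd at (163,202), canister at (210,201), turquoise look-alike at (108,190), vise at about (343,188) with its V jaw to the right, and T-handle red ends near (324,163) and (308,190). Next I'll measure them.

```bash
cat > h.py <<'E'
import numpy as np,cv2
def ray(c,uv):
    K=np.array([[c['fx'],0,c['cx']],[0,c['fy'],c['cy']],[0,0,1]])
    n=cv2.undistortPoints(np.float64(uv).reshape(-1,1,2),K,np.float64(c['dist'])).reshape(-1,2)
    V=np.array(c['view']);R=V[:3,:3];t=V[:3,3]
    return -R.T@t, np.c_[n,np.ones(len(n))]@R   # origin, dirs (unit depth)
def plane(c,uv,z):
    o,d=ray(c,uv);return o+d*((z-o[2])/d[:,2])[:,None]
def cloud(c,d,mask):
    v,u=np.nonzero(mask&(d>0));o,r=ray(c,np.c_[u,v]);return o+r*d[v,u][:,None]
def hsv(p):return cv2.cvtColor(p,cv2.COLOR_RGB2HSV).astype(int)
E
python3 - <<'E'
from h import *
c=dict(np.load("top0.npz"));p,d=c['p'],c['d'];H=hsv(p);h,s,v=H[...,0],H[...,1],H[...,2]
m=lambda x:np.round(x,4).tolist()
def box(u0,u1,v0,v1):
    b=np.zeros(h.shape,bool);b[v0:v1,u0:u1]=1;return b
allm=np.ones_like(h,bool)
# gourd
g=box(145,185,182,220)&(s>150)&(h<13)&(v>60)
P=cloud(c,d,g);print("gourd n",len(P),"z",m(np.percentile(P[:,2],[5,50,95])))
T=P[P[:,2]>.095];print("rim",m(T.mean(0)),m((T.min(0)+T.max(0))/2),m(np.ptp(T,0)),len(T))
# canister lid
P=cloud(c,d,box(190,232,180,222));T=P[P[:,2]>.105];print("can",m((T.min(0)+T.max(0))/2),m(np.ptp(T,0)))
# bar
P=cloud(c,d,box(290,340,150,205));T=P[(P[:,2]>.1)];print("bar",len(T),m(T.mean(0)),m(T[:,2].max()))
r,_,w=np.linalg.svd(T[:,:2]-T[:,:2].mean(0));print("bar dir deg",np.degrees(np.arctan2(w[0,1],w[0,0])),m(np.ptp((T[:,:2]-T[:,:2].mean(0))@w.T,0)))
for q in (0,1):
    pass
red=box(290,340,150,205)&((h<8)|(h>172))&(s>140)&(v>80)
n,l,st,ce=cv2.connectedComponentsWithStats(red.astype(np.uint8))
print(st[1:,4],m(ce[1:]),m(plane(c,ce[1:],.123)))
# vise bed
P=cloud(c,d,box(285,400,155,220));B=P[(P[:,2]>.012)&(P[:,2]<.027)]
R=cv2.minAreaRect(P[P[:,2]>.013][:,:2].astype(np.float32));print("vise all rect",R)
R=cv2.minAreaRect(B[:,:2].astype(np.float32));print("bed rect",R,len(B))
bl=box(285,400,155,220)&(h>100)&(h<130)&(s>130)
P=cloud(c,d,bl)
for lo,hi in((.06,.0715),(.0715,.085)):
    Q=P[(P[:,2]>lo)&(P[:,2]<hi)]
    print(lo,len(Q),m(Q.mean(0)),cv2.minAreaRect(Q[:,:2].astype(np.float32)))
# tray
E
python3 - <<'E'
import cv2
a=cv2.imread('pics/top0.png')[140:225,280:410];cv2.imwrite('pics/v.png',cv2.resize(a,None,fx=6,fy=6,interpolation=2))
E
```

```text
gourd n 337 z [0.0362, 0.0792, 0.1103]
rim [0.564, 0.3568, 0.1063] [0.5634, 0.3546, 0.1041] [0.0586, 0.0571, 0.0169] 135
can [0.5612, 0.2214, 0.1183] [0.0794, 0.0797, 0.0202]
bar 192 [0.6295, -0.0572, 0.1227] 0.1321
bar dir deg 145.68830568967687 [0.0907, 0.0149]
[14 20] [[324.0714, 163.9286], [306.65, 187.85]] [[0.6643, -0.0799, 0.123], [0.5975, -0.0339, 0.123]]
vise all rect ((0.6212011575698853, -0.14175644516944885), (0.2591322660446167, 0.10204683989286423), 83.17980194091797)
bed rect ((0.621351957321167, -0.14174126088619232), (0.2590005695819855, 0.10289617627859116), 83.30757141113281) 1663
0.06 394 [0.6114, -0.1989, 0.0675] ((0.6202555894851685, -0.1454065442085266), (0.23659741878509521, 0.07504074275493622), 82.73176574707031)
0.0715 348 [0.6261, -0.0792, 0.0758] ((0.6190763115882874, -0.1443393975496292), (0.23513036966323853, 0.06929749250411987), 82.98133087158203)
```

View pics/v.png

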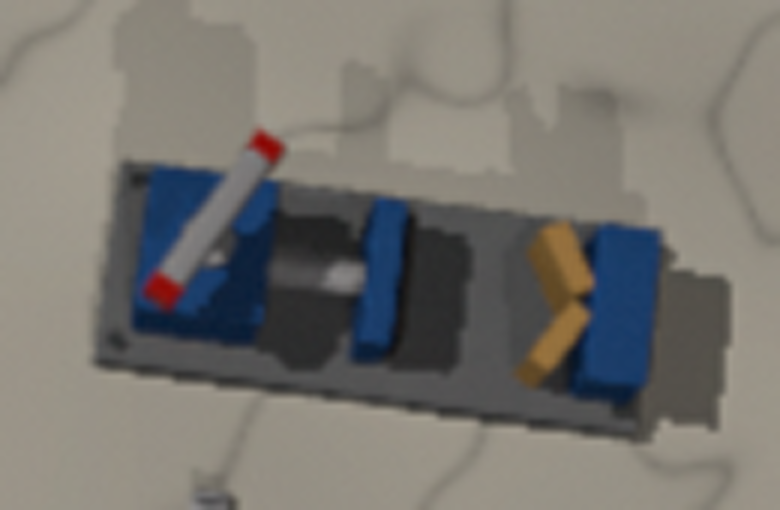

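The crop shows the handle bar running from the red end at (265,147) to (163,290), the movable jaw at (380,280) and the V at (560,300). The measured bar centre and vise geometry agree within 2 mm. Next I move above the gourd.

```bash
cat >> h.py <<'E'
def go(x,y,z,yawdeg,cmd=None):
    "deltas (tool axes, spin deg) from current pose to target, tool down"
    from station import get_obs
    o=get_obs();p=o['ee_pos'];w=o['eef_rot'][2]
    D=np.array([x,y,z])-p
    print("pose",np.round(p,4),"yaw",round(np.degrees(w),2),"rp",np.round(np.degrees(o['eef_rot'][:2]),2),"t",round(o['time_s'],2),"F",np.round(o['force'],2),"w",round(o['grip_width'],4))
    print("dx %.4f dy %.4f dz %.4f spin %.2f"%(D[0]*np.cos(w)+D[1]*np.sin(w),-D[2],-D[0]*np.sin(w)+D[1]*np.cos(w),-(yawdeg-np.degrees(w))))
E
python3 -c "
from h import *
go(.5635,.3558,.25,0)"
```

```text
pose [0.2048 0.5102 0.2239] yaw 68.13 rp [-9.e+01  6.e-02] t 0.1 F [ 0.01  0.62 -0.11] w 0.0941
dx -0.0097 dy -0.0261 dz -0.3904 spin 68.13
```

```bash
python3 -m handwheel '[{"fingers":1,"x":0,"y":-0.005,"z":-0.02,"spin":4},{"fingers":1,"x":-0.001,"y":-0.01,"z":-0.06,"spin":12},{"fingers":1,"x":-0.002,"y":-0.015,"z":-0.11,"spin":20},{"fingers":1,"x":-0.004,"y":-0.02,"z":-0.16,"spin":28},{"fingers":1,"x":-0.005,"y":-0.026,"z":-0.21,"spin":36},{"fingers":1,"x":-0.006,"y":-0.026,"z":-0.26,"spin":44},{"fingers":1,"x":-0.007,"y":-0.026,"z":-0.31,"spin":52},{"fingers":1,"x":-0.008,"y":-0.026,"z":-0.35,"spin":60},{"fingers":1,"x":-0.0097,"y":-0.026,"z":-0.38,"spin":68.1},{"fingers":1,"x":-0.0097,"y":-0.026,"z":-0.3904,"spin":68.1}]' 25
python3 - <<'E'
from h import *
from station import cams
go(.5635,.3558,.084,0)
p,d=cams.camera("wrist");c=cams.get_calibration("wrist")
cv2.imwrite("pics/w1.png",p[:,:,::-1]);np.savez("w1.npz",p=p,d=d,**c)
H=hsv(p);m=((H[...,0]<13)&(H[...,1]>150)&(H[...,2]>60))
P=cloud(c,d,m);T=P[P[:,2]>.098];print(len(P),T[:,:].min(0),T.max(0),(T.min(0)+T.max(0))/2)
E
```

```text
time_s: 1.1
ee_pos: [0.5656, 0.3541, 0.2493]
eef_rot: [-1.572, 0.001, -0.006]
force: [-0.7, 0.2, 0.2]
grip_width: 0.0942
pose [0.5656 0.3541 0.2493] yaw -0.33 rp [-9.005e+01  6.000e-02] t 1.1 F [-0.71  0.16  0.24] w 0.0942
dx -0.0021 dy 0.1653 dz 0.0017 spin -0.33
6900 [0.53403833 0.323632   0.09800479] [0.61273256 0.5060219  0.10707594] [0.57338545 0.41482695 0.10254036]
```

View pics/w1.png

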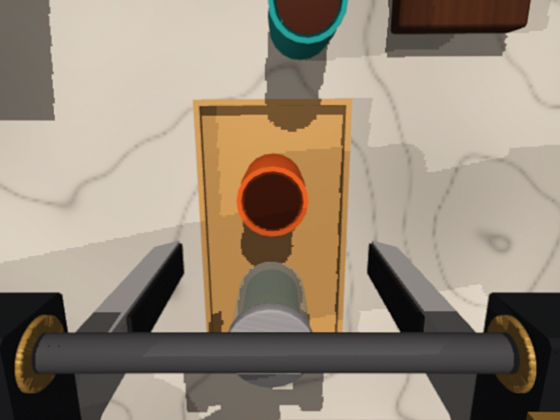

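The wrist view shows the gourd rim centred near (272,201), turquoise cup at the top, and the canister lid near (270,345). I'll fit the rim more closely.

```bash
cat >> h.py <<'E'
def rim(c,p,z=.106,win=None):
    H=hsv(p);m=((H[...,0]<16)&(H[...,1]>170)&(H[...,2]>40)).astype(np.uint8)
    n,l,st,ce=cv2.connectedComponentsWithStats(m)
    print([(a.tolist(),b.round().tolist()) for a,b in zip(st[1:],ce[1:]) if a[4]>300])
    return m
E
python3 - <<'E'
from h import *
c=dict(np.load("w1.npz"));p,d=c['p'],c['d']
H=hsv(p);m=(H[...,0]<14)&(H[...,1]>170);m[:140]=0;m[245:]=0;m[:,:225]=0;m[:,320:]=0
# rim points: cast all mask pixels to rim plane keep those whose depth height is near the rim
v,u=np.nonzero(m);o,r=ray(c,np.c_[u,v]);P=o+r*d[v,u][:,None]
k=(P[:,2]>.100)&(P[:,2]<.111);Q=plane(c,np.c_[u,v][k],.106)
hull=cv2.convexHull(Q[:,:2].astype(np.float32))
print(k.sum(),"hull ellipse",cv2.fitEllipse(hull*1000), "circle",cv2.minEnclosingCircle(hull*1000),"z med",np.median(P[k,2]))
t=dict(np.load("top0.npz"));p,d=t['p'],t['d'];H=hsv(p);m=(H[...,0]<14)&(H[...,1]>150);m[:182]=0;m[225:]=0;m[:,:145]=0;m[:,185:]=0
v,u=np.nonzero(m);o,r=ray(t,np.c_[u,v]);P=o+r*d[v,u][:,None];k=(P[:,2]>.098)&(P[:,2]<.114);Q=plane(t,np.c_[u,v][k],.106)
print("top",cv2.minEnclosingCircle(cv2.convexHull(Q[:,:2].astype(np.float32)*1000)))
V=np.array(c['view']);print("wrist cam at",-V[:3,:3].T@V[:3,3],"opt axis",V[2,:3])
E
```

```text
3609 hull ellipse ((563.60693359375, 353.4385986328125), (58.97159957885742, 59.158164978027344), 90.84082794189453) circle ((563.5130615234375, 353.44921875), 29.80363655090332) z med 0.10525608940245612
top ((563.7158203125, 355.1559143066406), 29.904407501220703)
wrist cam at [0.56582202 0.42616076 0.40841062] opt axis [ 3.03241094e-04 -2.51347594e-01 -9.67896841e-01]
```

```bash
python3 -m handwheel '[{"fingers":1,"x":-0.001,"y":0.02,"z":-0.0005,"spin":0},{"fingers":1,"x":-0.002,"y":0.05,"z":-0.0005,"spin":0},{"fingers":1,"x":-0.002,"y":0.085,"z":-0.0005,"spin":0},{"fingers":1,"x":-0.002,"y":0.12,"z":-0.0005,"spin":0},{"fingers":1,"x":-0.002,"y":0.145,"z":-0.0005,"spin":0},{"fingers":1,"x":-0.002,"y":0.157,"z":-0.0005,"spin":0},{"fingers":1,"x":-0.002,"y":0.162,"z":-0.0005,"spin":0},{"fingers":1,"x":-0.002,"y":0.162,"z":-0.0005,"spin":0},{"fingers":0.1,"x":-0.002,"y":0.162,"z":-0.0005,"spin":0},{"fingers":-0.2,"x":-0.002,"y":0.162,"z":-0.0005,"spin":0}]' 25
python3 -m handwheel '[{"fingers":-0.4,"x":0,"y":0,"z":0,"spin":0},{"fingers":-0.4,"x":0,"y":0,"z":0,"spin":0},{"fingers":-0.4,"x":0,"y":0,"z":0,"spin":0},{"fingers":-0.4,"x":0,"y":0,"z":0,"spin":0},{"fingers":-0.4,"x":0,"y":0,"z":0,"spin":0},{"fingers":-0.4,"x":0,"y":-0.005,"z":0,"spin":0},{"fingers":-0.4,"x":0,"y":-0.02,"z":0,"spin":0},{"fingers":-0.4,"x":0,"y":-0.05,"z":0,"spin":0},{"fingers":-0.4,"x":0,"y":-0.09,"z":0,"spin":0},{"fingers":-0.4,"x":0,"y":-0.12,"z":0,"spin":0}]' 25
python3 -m handwheel '[{"fingers":-0.4,"x":0,"y":-0.015,"z":0,"spin":0},{"fingers":-0.4,"x":0,"y":-0.03,"z":0,"spin":0},{"fingers":-0.4,"x":0,"y":-0.045,"z":0,"spin":0},{"fingers":-0.4,"x":0,"y":-0.055,"z":0,"spin":0},{"fingers":-0.4,"x":0,"y":-0.06,"z":0,"spin":0},{"fingers":-0.4,"x":0,"y":-0.06,"z":0,"spin":0},{"fingers":-0.4,"x":0,"y":-0.06,"z":0,"spin":0},{"fingers":-0.4,"x":0,"y":-0.06,"z":0,"spin":0},{"fingers":-0.4,"x":0,"y":-0.06,"z":0,"spin":0},{"fingers":-0.4,"x":0,"y":-0.06,"z":0,"spin":0}]'
python3 - <<'E'
from h import *
from station import cams
go(.6156,-.1894,.25,-6.8)
p,d=cams.camera("wrist");c=cams.get_calibration("wrist")
cv2.imwrite("pics/w2.png",p[:,:,::-1]);np.savez("w2.npz",p=p,d=d,**c)
E
```

```text
time_s: 2.15
ee_pos: [0.562, 0.3557, 0.0898]
eef_rot: [-1.57, -0.002, 0.001]
force: [-0.4, -0.3, 0.1]
grip_width: 0.0813
time_s: 3.15
ee_pos: [0.5615, 0.3555, 0.2118]
eef_rot: [-1.57, -0.001, 0.001]
force: [0.1, 0.1, -4.4]
grip_width: 0.0578
time_s: 4.15
ee_pos: [0.5616, 0.3554, 0.2681]
eef_rot: [-1.571, 0.0, 0.0]
force: [-0.2, 0.5, -4.2]
grip_width: 0.0581
pose [0.5616 0.3554 0.2681] yaw 0.02 rp [-9.001e+01  2.000e-02] t 4.15 F [-0.16  0.47 -4.18] w 0.0581
dx 0.0538 dy 0.0181 dz -0.5448 spin 6.82
```

View pics/w2.png

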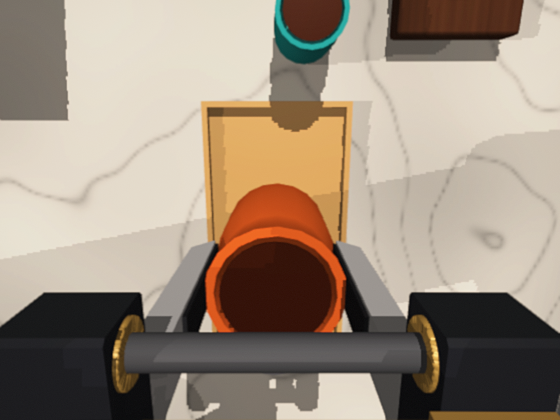

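Gourd held (orange rim between fingers at about (276,290)). I'll measure its offset relative to the TCP, then carry it.

```bash
python3 - <<'E'
from h import *
from scipy.optimize import least_squares
c=dict(np.load("w2.npz"));p,d=c['p'],c['d']
H=hsv(p);m=(H[...,0]<14)&(H[...,1]>170);m[:180]=0;m[331:]=0;m[:,:195]=0;m[:,355:]=0
v,u=np.nonzero(m);o,r=ray(c,np.c_[u,v]);P=o+r*d[v,u][:,None]
print(np.percentile(P[:,2],[1,50,90,97,99]))
for zr in (.2843,):
    k=(P[:,2]>zr-.004)&(P[:,2]<zr+.006);print(k.sum())
    Q=plane(c,np.c_[u,v][k],zr)
    hull=cv2.convexHull(Q[:,:2].astype(np.float32))[:,0]
    hull=hull[hull[:,1]>.350]
    f=least_squares(lambda a:np.hypot(*(hull-a[:2]).T)-a[2],[.5636,.3534,.03],loss='soft_l1',f_scale=.0005);print(f.x,np.abs(f.fun).max(),"y range",hull[:,1].min(),hull[:,1].max())
E
python3 -m handwheel '[{"fingers":-0.4,"x":0.001,"y":0,"z":-0.01,"spin":0.5},{"fingers":-0.4,"x":0.004,"y":0,"z":-0.03,"spin":1},{"fingers":-0.4,"x":0.008,"y":0,"z":-0.06,"spin":2},{"fingers":-0.4,"x":0.012,"y":0,"z":-0.1,"spin":2.5},{"fingers":-0.4,"x":0.018,"y":0,"z":-0.145,"spin":3},{"fingers":-0.4,"x":0.023,"y":0,"z":-0.19,"spin":4},{"fingers":-0.4,"x":0.027,"y":0,"z":-0.235,"spin":4.5},{"fingers":-0.4,"x":0.032,"y":0,"z":-0.275,"spin":5},{"fingers":-0.4,"x":0.037,"y":0,"z":-0.305,"spin":6},{"fingers":-0.4,"x":0.041,"y":0,"z":-0.33,"spin":6.8}]'
python3 -m handwheel '[{"fingers":-0.4,"x":0.0,"y":0,"z":-0.03,"spin":0},{"fingers":-0.4,"x":0,"y":0,"z":-0.065,"spin":0},{"fingers":-0.4,"x":0,"y":0,"z":-0.1,"spin":0},{"fingers":-0.4,"x":0,"y":0,"z":-0.135,"spin":0},{"fingers":-0.4,"x":0,"y":0,"z":-0.165,"spin":0},{"fingers":-0.4,"x":0,"y":0,"z":-0.185,"spin":0},{"fingers":-0.4,"x":0,"y":0,"z":-0.2,"spin":0},{"fingers":-0.4,"x":0,"y":0,"z":-0.205,"spin":0},{"fingers":-0.4,"x":0,"y":0,"z":-0.205,"spin":0},{"fingers":-0.4,"x":0,"y":0,"z":-0.205,"spin":0}]'
python3 - <<'E'
from h import *
from station import cams
go(.6156,-.1894,.25,-6.8)
p,d=cams.camera("wrist");c=cams.get_calibration("wrist")
cv2.imwrite("pics/w3.png",p[:,:,::-1]);np.savez("w3.npz",p=p,d=d,**c)
E
```

```text
[0.20275786 0.28449797 0.28557798 0.28597485 0.28637879]
11570
[0.56184846 0.35284363 0.03008146] 0.0005618275323099609 y range 0.35726932 0.38332915
time_s: 5.2
ee_pos: [0.6023, 0.0219, 0.2688]
eef_rot: [-1.571, -0.0, -0.122]
force: [1.5, -0.0, -4.6]
grip_width: 0.0576
time_s: 6.2
ee_pos: [0.5786, -0.1775, 0.2685]
eef_rot: [-1.571, -0.0, -0.118]
force: [0.4, -0.2, -4.4]
grip_width: 0.0576
pose [ 0.5786 -0.1775  0.2685] yaw -6.75 rp [-89.99  -0.  ] t 6.2 F [ 0.44 -0.22 -4.36] w 0.0576
dx 0.0382 dy 0.0185 dz -0.0075 spin 0.05
```

View pics/w3.png

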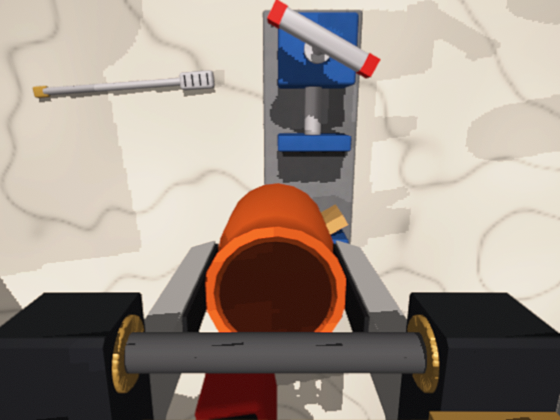

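The view shows the bombilla at left, handle at (325,40), movable jaw at (314,143), and V jaw partly hidden at (335,222). I'll measure the vise in the wrist frame.

Run:
```python
from h import *
c=dict(np.load("w3.npz"));p,d=c['p'],c['d'];H=hsv(p);h,s,v=H[...,0],H[...,1],H[...,2]
U,Vv=np.meshgrid(np.arange(560),np.arange(420))
reg=(U>255)&(U<385)&(Vv<200)
red=reg&((h<8)|(h>172))&(s>140)&(v>80)&(Vv<90)
n,l,st,ce=cv2.connectedComponentsWithStats(red.astype(np.uint8));i=np.argsort(-st[1:,4])[:2]+1
E=plane(c,ce[i],.123);print("ends",E.round(4).tolist(),"mid",E.mean(0).round(4),"len",np.linalg.norm(E[0]-E[1]),"ang",np.degrees(np.arctan2(*(E[0]-E[1])[[1,0]])))
P=cloud(c,d,reg);a=np.radians(-6.8);R=np.array([[np.cos(a),np.sin(a)],[-np.sin(a),np.cos(a)]])
B=P[(P[:,2]>.014)&(P[:,2]<.026)]
# bed long edges per row -> line angle
g=reg&(Vv>95)&(Vv<180)&(d>0)
rows=[];
Z=np.full(d.shape,9.);vv,uu=np.nonzero(reg&(d>0));Z[vv,uu]=P[:,2]
for r in range(20,180,4):
    k=np.nonzero(reg[r]&(Z[r]>.012)&(Z[r]<.03))[0]
    if len(k)>8: rows.append((k.min()-.5,k.max()+.5,r))
rows=np.array(rows);L=plane(c,rows[:,[0,2]],.02);Rr=plane(c,rows[:,[1,2]],.02)
for q in(L,Rr):
    f=np.polyfit(q[:,1],q[:,0],1);print("edge slope deg",np.degrees(np.arctan(f[0])),"x at y=-.1:",np.polyval(f,-.1),"res",np.abs(q[:,0]-np.polyval(f,q[:,1])).round(4).max())
bl=reg&(h>100)&(h<130)&(s>130)&(Vv>110)
Q=cloud(c,d,bl);Q=Q[(Q[:,2]>.064)&(Q[:,2]<.074)];w=(Q[:,:2])@R.T
print("jaw top in rotated axes x,y ranges",np.percentile(w,[2,98],axis=0).round(4).tolist(),cv2.minAreaRect(Q[:,:2].astype(np.float32)*1000))
for q,nm in(((.6314,-.0573),"bar"),((.6213,-.1417),"bedc"),((.6154,-.1914),"seat")):print(nm,(R@q).round(4))
print("bar mid rot",R@E.mean(0)[:2])
```

```text
ends [[0.5966, -0.0366, 0.123], [0.6624, -0.0811, 0.123]] mid [ 0.6295 -0.0589  0.123 ] len 0.07939474814964102 ang 145.93018164830275
edge slope deg 6.606613993927059 x at y=-.1: 0.5758081832851212 res 0.0005
edge slope deg -7.944246243157862 x at y=-.1: 0.6620719636196473 res 0.0629
jaw top in rotated axes x,y ranges [[0.5998, -0.0725], [0.6656, -0.0582]] ((620.9597778320312, -139.88314819335938), (14.400897026062012, 68.59065246582031), 83.2917709350586)
bar [0.6337 0.0179]
bedc [ 0.6337 -0.0671]
seat [ 0.6337 -0.1172]
bar mid rot [0.63204202 0.01607339]
```

```bash
python3 -c "
from h import *
go(.6145,-.1879,.103,-6.8)"
python3 -m handwheel '[{"fingers":-0.4,"x":0.005,"y":0,"z":-0.001,"spin":0},{"fingers":-0.4,"x":0.015,"y":0.01,"z":-0.003,"spin":0},{"fingers":-0.4,"x":0.025,"y":0.03,"z":-0.005,"spin":0},{"fingers":-0.4,"x":0.032,"y":0.05,"z":-0.006,"spin":0},{"fingers":-0.4,"x":0.036,"y":0.07,"z":-0.0061,"spin":0},{"fingers":-0.4,"x":0.0369,"y":0.08,"z":-0.0061,"spin":0},{"fingers":-0.4,"x":0.0369,"y":0.085,"z":-0.0061,"spin":0},{"fingers":-0.4,"x":0.0369,"y":0.085,"z":-0.0061,"spin":0},{"fingers":-0.4,"x":0.0369,"y":0.085,"z":-0.0061,"spin":0},{"fingers":-0.4,"x":0.0369,"y":0.085,"z":-0.0061,"spin":0}]'
python3 - <<'E'
from h import *
from station import cams
go(.6145,-.1879,.103,-6.8)
p,d=cams.camera("scene");c=cams.get_calibration("scene");q,_=cams.camera("top")
a=cv2.resize(p[200:340,210:330],None,fx=4,fy=4,interpolation=2)
b=cv2.resize(q[140:225,285:405],None,fx=3,fy=3,interpolation=2);b=np.vstack([b,np.zeros((a.shape[0]-b.shape[0],360,3),np.uint8)])[:560]
cv2.imwrite("pics/s4.png",np.hstack([a,b[:,:310]])[:,:,::-1])
E
```

```text
pose [ 0.5787 -0.1773  0.2685] yaw -6.72 rp [-89.99  -0.  ] t 6.25 F [ 0.35  0.18 -3.14] w 0.0578
dx 0.0368 dy 0.1655 dz -0.0063 spin 0.08
time_s: 7.25
ee_pos: [0.6147, -0.1886, 0.1845]
eef_rot: [-1.571, -0.002, -0.118]
force: [0.1, 0.7, -4.8]
grip_width: 0.0581
pose [ 0.6147 -0.1886  0.1845] yaw -6.78 rp [-9.002e+01 -9.000e-02] t 7.25 F [ 0.08  0.66 -4.77] w 0.0581
dx -0.0003 dy 0.0815 dz 0.0007 spin 0.02
```

```bash
python3 -m handwheel '[{"fingers":-0.4,"x":0,"y":0.01,"z":0.0005,"spin":0},{"fingers":-0.4,"x":0,"y":0.025,"z":0.0005,"spin":0},{"fingers":-0.4,"x":0,"y":0.04,"z":0.0005,"spin":0},{"fingers":-0.4,"x":0,"y":0.055,"z":0.0005,"spin":0},{"fingers":-0.4,"x":0,"y":0.066,"z":0.0005,"spin":0},{"fingers":-0.4,"x":0,"y":0.072,"z":0.0005,"spin":0},{"fingers":-0.4,"x":0,"y":0.076,"z":0.0005,"spin":0},{"fingers":-0.4,"x":0,"y":0.077,"z":0.0005,"spin":0},{"fingers":-0.4,"x":0,"y":0.077,"z":0.0005,"spin":0},{"fingers":-0.4,"x":0,"y":0.077,"z":0.0005,"spin":0}]'
python3 -m handwheel '[{"fingers":-0.4,"x":0,"y":0.001,"z":0,"spin":0},{"fingers":-0.4,"x":0,"y":0.002,"z":0,"spin":0},{"fingers":-0.4,"x":0,"y":0.003,"z":0,"spin":0},{"fingers":-0.4,"x":0,"y":0.003,"z":0,"spin":0},{"fingers":-0.4,"x":0,"y":0.003,"z":0,"spin":0},{"fingers":-0.4,"x":0,"y":0.003,"z":0,"spin":0},{"fingers":-0.4,"x":0,"y":0.003,"z":0,"spin":0},{"fingers":-0.4,"x":0,"y":0.003,"z":0,"spin":0},{"fingers":-0.4,"x":0,"y":0.003,"z":0,"spin":0},{"fingers":-0.4,"x":0,"y":0.003,"z":0,"spin":0}]'
```

```text
time_s: 8.35
ee_pos: [0.6148, -0.1881, 0.107]
eef_rot: [-1.571, -0.001, -0.118]
force: [1.4, 0.1, -4.4]
grip_width: 0.0579
time_s: 9.35
ee_pos: [0.6145, -0.188, 0.1035]
eef_rot: [-1.571, 0.0, -0.118]
force: [0.1, -0.6, -4.3]
grip_width: 0.0581
```

```bash
python3 -m handwheel '[{"fingers":-0.4,"x":0,"y":0.0005,"z":0,"spin":0},{"fingers":-0.4,"x":0,"y":0.0005,"z":0,"spin":0},{"fingers":-0.4,"x":0,"y":0.001,"z":0,"spin":0},{"fingers":-0.4,"x":0,"y":0.001,"z":0,"spin":0},{"fingers":-0.4,"x":0,"y":0.001,"z":0,"spin":0},{"fingers":-0.4,"x":0,"y":0.001,"z":0,"spin":0},{"fingers":-0.4,"x":0,"y":0.001,"z":0,"spin":0},{"fingers":-0.4,"x":0,"y":0.001,"z":0,"spin":0},{"fingers":-0.4,"x":0,"y":0.001,"z":0,"spin":0},{"fingers":-0.4,"x":0,"y":0.001,"z":0,"spin":0}]'
python3 - <<'E'
from h import *
from station import cams
go(.6145,-.1879,.103,-6.8)
p,d=cams.camera("scene");q,_=cams.camera("top")
a=cv2.resize(p[200:340,215:325],None,fx=4,fy=4,interpolation=2);b=cv2.resize(q[140:225,320:400],None,fx=4,fy=4,interpolation=2)
b=np.vstack([b,np.zeros((220,320,3),np.uint8)])
cv2.imwrite("pics/s5.png",np.hstack([a,b])[:,:,::-1])
E
```

```text
time_s: 10.35
ee_pos: [0.6146, -0.1881, 0.1027]
eef_rot: [-1.571, -0.0, -0.118]
force: [-0.2, -1.0, 1.2]
grip_width: 0.0583
pose [ 0.6146 -0.1881  0.1027] yaw -6.77 rp [-9.e+01 -2.e-02] t 10.35 F [-0.15 -0.95  1.17] w 0.0583
dx -0.0002 dy -0.0003 dz 0.0001 spin 0.03
```

View pics/s5.png

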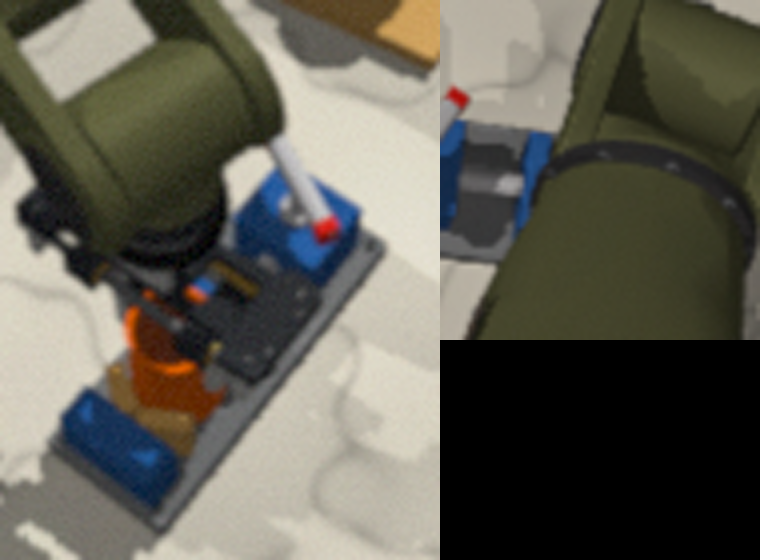

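The scene crop shows the gourd standing in front of the V at (170,360), and the force confirms it touches the bed. I release and lift.

```bash
python3 -m handwheel '[{"fingers":0.35,"x":0,"y":0,"z":0,"spin":0},{"fingers":0.5,"x":0,"y":0,"z":0,"spin":0},{"fingers":0.7,"x":0,"y":0,"z":0,"spin":0},{"fingers":0.9,"x":0,"y":0,"z":0,"spin":0},{"fingers":0.9,"x":0,"y":0,"z":0,"spin":0},{"fingers":0.9,"x":0,"y":0,"z":0,"spin":0},{"fingers":0.9,"x":0,"y":-0.01,"z":0,"spin":0},{"fingers":0.9,"x":0,"y":-0.03,"z":0,"spin":0},{"fingers":0.9,"x":0,"y":-0.06,"z":0,"spin":0},{"fingers":0.9,"x":0,"y":-0.095,"z":0,"spin":0}]'
python3 -m handwheel '[{"fingers":0.9,"x":0,"y":-0.015,"z":-0.015,"spin":0},{"fingers":0.9,"x":0,"y":-0.025,"z":-0.04,"spin":0},{"fingers":0.9,"x":0,"y":-0.03,"z":-0.06,"spin":0},{"fingers":0.9,"x":0,"y":-0.035,"z":-0.07,"spin":0},{"fingers":0.9,"x":0,"y":-0.04,"z":-0.07,"spin":0},{"fingers":0.9,"x":0,"y":-0.04,"z":-0.07,"spin":0},{"fingers":0.9,"x":0,"y":-0.04,"z":-0.07,"spin":0},{"fingers":0.9,"x":0,"y":-0.04,"z":-0.07,"spin":0},{"fingers":0.9,"x":0,"y":-0.04,"z":-0.07,"spin":0},{"fingers":0.9,"x":0,"y":-0.04,"z":-0.07,"spin":0}]'
python3 - <<'E'
from h import *
from station import cams
go(.6300,-.0580,.200,55.8)
p,d=cams.camera("wrist");c=cams.get_calibration("wrist")
cv2.imwrite("pics/w6.png",p[:,:,::-1]);np.savez("w6.npz",p=p,d=d,**c)
E
```

```text
time_s: 11.45
ee_pos: [0.6142, -0.1879, 0.1986]
eef_rot: [-1.571, 0.001, -0.118]
force: [0.2, -0.3, -0.5]
grip_width: 0.0893
time_s: 12.45
ee_pos: [0.6063, -0.2572, 0.2373]
eef_rot: [-1.571, 0.0, -0.118]
force: [0.3, -0.2, 0.9]
grip_width: 0.0892
pose [ 0.6063 -0.2572  0.2373] yaw -6.75 rp [-8.999e+01  1.000e-02] t 12.45 F [ 0.33 -0.18  0.93] w 0.0892
dx 0.0001 dy 0.0373 dz 0.2006 spin -62.55
```

View pics/w6.png

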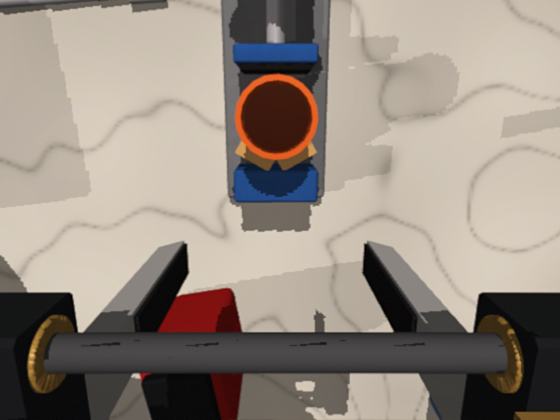

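The gourd stands upright and centred between the jaws (rim at (277,117)). On to the handle.

```bash
python3 -m handwheel '[{"fingers":0.4,"x":0,"y":0,"z":0.01,"spin":-6},{"fingers":0.1,"x":0,"y":0,"z":0.03,"spin":-14},{"fingers":0.1,"x":0,"y":0.005,"z":0.06,"spin":-22},{"fingers":0.1,"x":0,"y":0.01,"z":0.095,"spin":-30},{"fingers":0.1,"x":0,"y":0.02,"z":0.13,"spin":-38},{"fingers":0.1,"x":0,"y":0.03,"z":0.16,"spin":-46},{"fingers":0.1,"x":0,"y":0.037,"z":0.185,"spin":-54},{"fingers":0.1,"x":0,"y":0.037,"z":0.2,"spin":-62.5},{"fingers":0.1,"x":0,"y":0.037,"z":0.2,"spin":-62.5},{"fingers":0.1,"x":0,"y":0.037,"z":0.2,"spin":-62.5}]' 30
python3 - <<'E'
from h import *
from station import cams
go(.6300,-.0585,.115,55.8)
p,d=cams.camera("wrist");c=cams.get_calibration("wrist")
cv2.imwrite("pics/w7.png",p[:,:,::-1]);np.savez("w7.npz",p=p,d=d,**c)
H=hsv(p);h,s,v=H[...,0],H[...,1],H[...,2]
red=((h<5)|(h>174))&(s>150)&(v>80)
n,l,st,ce=cv2.connectedComponentsWithStats(red.astype(np.uint8))
for i in range(1,n):
    if st[i,4]>60: print(st[i],ce[i].round(1),plane(c,[ce[i]],.123).round(4))
E
```

```text
time_s: 13.5
ee_pos: [0.6299, -0.0593, 0.2006]
eef_rot: [-1.571, 0.0, 0.968]
force: [-0.0, -0.2, -0.1]
grip_width: 0.0515
pose [ 0.6299 -0.0593  0.2006] yaw 55.49 rp [-90.02   0.  ] t 13.5 F [-0.03 -0.24 -0.13] w 0.0515
dx 0.0007 dy 0.0856 dz 0.0004 spin -0.31
[267 152  22  19 386] [277.5 160.8] [[ 0.5962 -0.0354  0.123 ]]
[268 272  21  13 245] [278.4 278.4] [[ 0.663  -0.0803  0.123 ]]
```

View pics/w7.png

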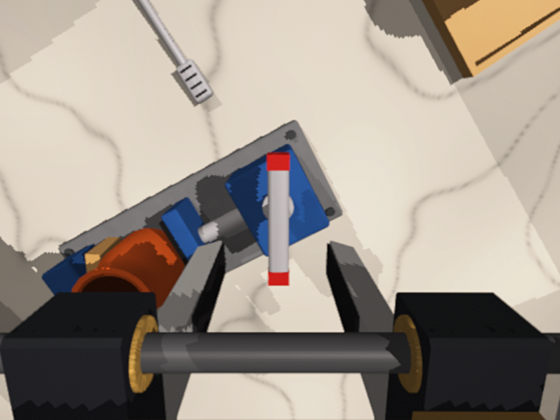

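Bar lies vertical in the view, red ends at (278,161) and (278,278), consistent with the earlier measures. Descend and grip.

```bash
python3 -m handwheel '[{"fingers":0.1,"x":0.0007,"y":0.01,"z":0.0004,"spin":-0.4},{"fingers":0.1,"x":0.0007,"y":0.03,"z":0.0004,"spin":-0.4},{"fingers":0.1,"x":0.0007,"y":0.05,"z":0.0004,"spin":-0.4},{"fingers":0.1,"x":0.0007,"y":0.07,"z":0.0004,"spin":-0.4},{"fingers":0.1,"x":0.0007,"y":0.08,"z":0.0004,"spin":-0.4},{"fingers":0.1,"x":0.0007,"y":0.085,"z":0.0004,"spin":-0.4},{"fingers":0.1,"x":0.0007,"y":0.085,"z":0.0004,"spin":-0.4},{"fingers":0.1,"x":0.0007,"y":0.085,"z":0.0004,"spin":-0.4},{"fingers":-0.3,"x":0.0007,"y":0.085,"z":0.0004,"spin":-0.4},{"fingers":-0.8,"x":0.0007,"y":0.085,"z":0.0004,"spin":-0.4}]' 50
python3 -m handwheel '[{"fingers":-1,"x":0,"y":0,"z":0,"spin":0},{"fingers":-1,"x":0,"y":0,"z":0,"spin":0},{"fingers":-1,"x":0,"y":0,"z":0,"spin":0},{"fingers":-1,"x":0,"y":0,"z":0,"spin":0},{"fingers":-1,"x":0,"y":0,"z":0,"spin":0},{"fingers":-1,"x":0,"y":0,"z":0,"spin":0},{"fingers":-1,"x":0,"y":0,"z":0,"spin":0},{"fingers":-1,"x":0,"y":0,"z":0,"spin":0},{"fingers":-1,"x":0,"y":0,"z":0,"spin":0},{"fingers":-1,"x":0,"y":0,"z":0,"spin":0}]' 50
cat > r.py <<'E'
from station import get_obs
import numpy as np
o=get_obs();print("yaw %.2f"%np.degrees(o['eef_rot'][2]),"F",np.round(o['force'],2),"M",np.round(o['moment'],3),"tau6 %.3f"%o['tau'][5],"w %.4f"%o['grip_width'],"p",np.round(o['ee_pos'],4))
E
python3 r.py
```

```text
time_s: 14.55
ee_pos: [0.6302, -0.0582, 0.1161]
eef_rot: [-1.572, -0.0, 0.98]
force: [-0.1, -0.3, -0.4]
grip_width: 0.0387
time_s: 15.55
ee_pos: [0.6304, -0.0574, 0.1155]
eef_rot: [-1.571, -0.002, 0.98]
force: [4.3, 4.8, -0.5]
grip_width: 0.0135
yaw 56.14 F [ 4.28  4.77 -0.5 ] M [ 0.757 -0.673 -0.148] tau6 -0.129 w 0.0135 p [ 0.6304 -0.0574  0.1155]
```

```bash
python3 -m handwheel '[{"fingers":-1,"x":0,"y":0,"z":0,"spin":3},{"fingers":-1,"x":0,"y":0,"z":0,"spin":6},{"fingers":-1,"x":0,"y":0,"z":0,"spin":9},{"fingers":-1,"x":0,"y":0,"z":0,"spin":12},{"fingers":-1,"x":0,"y":0,"z":0,"spin":15},{"fingers":-1,"x":0,"y":0,"z":0,"spin":18},{"fingers":-1,"x":0,"y":0,"z":0,"spin":21},{"fingers":-1,"x":0,"y":0,"z":0,"spin":24},{"fingers":-1,"x":0,"y":0,"z":0,"spin":27},{"fingers":-1,"x":0,"y":0,"z":0,"spin":30}]'; python3 r.py
python3 -m handwheel '[{"fingers":-1,"x":0,"y":0,"z":0,"spin":0.5},{"fingers":-1,"x":0,"y":0,"z":0,"spin":1},{"fingers":-1,"x":0,"y":0,"z":0,"spin":1.5},{"fingers":-1,"x":0,"y":0,"z":0,"spin":2},{"fingers":-1,"x":0,"y":0,"z":0,"spin":2.5},{"fingers":-1,"x":0,"y":0,"z":0,"spin":3},{"fingers":-1,"x":0,"y":0,"z":0,"spin":3.5},{"fingers":-1,"x":0,"y":0,"z":0,"spin":4},{"fingers":-1,"x":0,"y":0,"z":0,"spin":4.5},{"fingers":-1,"x":0,"y":0,"z":0,"spin":5}]'; python3 r.py
```

```text
time_s: 16.55
ee_pos: [0.6303, -0.0576, 0.1155]
eef_rot: [-1.571, -0.001, 0.455]
force: [3.4, 3.0, -0.3]
grip_width: 0.0132
yaw 26.04 F [ 3.37  3.03 -0.31] M [ 0.555 -0.322  0.316] tau6 -0.788 w 0.0132 p [ 0.6303 -0.0576  0.1155]
time_s: 17.55
ee_pos: [0.6302, -0.0576, 0.1155]
eef_rot: [-1.571, -0.001, 0.37]
force: [3.7, 4.7, -0.2]
grip_width: 0.0133
yaw 21.20 F [ 3.66  4.73 -0.22] M [ 0.662 -0.481  0.286] tau6 0.117 w 0.0133 p [ 0.6302 -0.0576  0.1155]
```

```bash
for i in 1; do python3 -m handwheel '[{"fingers":-1,"x":0,"y":0,"z":0,"spin":0.5},{"fingers":-1,"x":0,"y":0,"z":0,"spin":1},{"fingers":-1,"x":0,"y":0,"z":0,"spin":1.5},{"fingers":-1,"x":0,"y":0,"z":0,"spin":2},{"fingers":-1,"x":0,"y":0,"z":0,"spin":2.5},{"fingers":-1,"x":0,"y":0,"z":0,"spin":3},{"fingers":-1,"x":0,"y":0,"z":0,"spin":3.5},{"fingers":-1,"x":0,"y":0,"z":0,"spin":4},{"fingers":-1,"x":0,"y":0,"z":0,"spin":4.5},{"fingers":-1,"x":0,"y":0,"z":0,"spin":5}]'>/dev/null; python3 r.py; done
python3 -m handwheel '[{"fingers":-1,"x":0,"y":0,"z":0,"spin":0.5},{"fingers":-1,"x":0,"y":0,"z":0,"spin":1},{"fingers":-1,"x":0,"y":0,"z":0,"spin":1.5},{"fingers":-1,"x":0,"y":0,"z":0,"spin":2},{"fingers":-1,"x":0,"y":0,"z":0,"spin":2.5},{"fingers":-1,"x":0,"y":0,"z":0,"spin":3},{"fingers":-1,"x":0,"y":0,"z":0,"spin":3.5},{"fingers":-1,"x":0,"y":0,"z":0,"spin":4},{"fingers":-1,"x":0,"y":0,"z":0,"spin":4.5},{"fingers":-1,"x":0,"y":0,"z":0,"spin":5}]'>/dev/null; python3 r.py
```

```text
yaw 16.20 F [ 2.78  4.27 -0.17] M [ 0.701 -0.458  0.287] tau6 0.111 w 0.0135 p [ 0.6302 -0.0576  0.1155]
yaw 11.19 F [1.95 4.93 0.19] M [ 0.72  -0.345  0.295] tau6 0.118 w 0.0133 p [ 0.6301 -0.0576  0.1155]
```

```bash
python3 -m handwheel '[{"fingers":-1,"x":0,"y":0,"z":0,"spin":0.5},{"fingers":-1,"x":0,"y":0,"z":0,"spin":1},{"fingers":-1,"x":0,"y":0,"z":0,"spin":1.5},{"fingers":-1,"x":0,"y":0,"z":0,"spin":2},{"fingers":-1,"x":0,"y":0,"z":0,"spin":2.5},{"fingers":-1,"x":0,"y":0,"z":0,"spin":3},{"fingers":-1,"x":0,"y":0,"z":0,"spin":3.5},{"fingers":-1,"x":0,"y":0,"z":0,"spin":4},{"fingers":-1,"x":0,"y":0,"z":0,"spin":4.5},{"fingers":-1,"x":0,"y":0,"z":0,"spin":5}]'>/dev/null; python3 r.py
python3 -m handwheel '[{"fingers":-1,"x":0,"y":0,"z":0,"spin":0.5},{"fingers":-1,"x":0,"y":0,"z":0,"spin":1},{"fingers":-1,"x":0,"y":0,"z":0,"spin":1.5},{"fingers":-1,"x":0,"y":0,"z":0,"spin":2},{"fingers":-1,"x":0,"y":0,"z":0,"spin":2.5},{"fingers":-1,"x":0,"y":0,"z":0,"spin":3},{"fingers":-1,"x":0,"y":0,"z":0,"spin":3.5},{"fingers":-1,"x":0,"y":0,"z":0,"spin":4},{"fingers":-1,"x":0,"y":0,"z":0,"spin":4.5},{"fingers":-1,"x":0,"y":0,"z":0,"spin":5}]'>/dev/null; python3 r.py
```

```text
yaw 6.19 F [ 1.61  4.35 -0.53] M [ 0.745 -0.332  0.27 ] tau6 0.118 w 0.0136 p [ 0.6301 -0.0576  0.1155]
yaw 1.18 F [1.87 4.36 0.08] M [ 0.763 -0.226  0.277] tau6 0.118 w 0.0138 p [ 0.6301 -0.0577  0.1155]
```

```bash
python3 -m handwheel '[{"fingers":-1,"x":0,"y":0,"z":0,"spin":0.5},{"fingers":-1,"x":0,"y":0,"z":0,"spin":1},{"fingers":-1,"x":0,"y":0,"z":0,"spin":1.5},{"fingers":-1,"x":0,"y":0,"z":0,"spin":2},{"fingers":-1,"x":0,"y":0,"z":0,"spin":2.5},{"fingers":-1,"x":0,"y":0,"z":0,"spin":3},{"fingers":-1,"x":0,"y":0,"z":0,"spin":3.5},{"fingers":-1,"x":0,"y":0,"z":0,"spin":4},{"fingers":-1,"x":0,"y":0,"z":0,"spin":4.5},{"fingers":-1,"x":0,"y":0,"z":0,"spin":5}]'>/dev/null; python3 r.py
python3 -m handwheel '[{"fingers":-1,"x":0,"y":0,"z":0,"spin":0.5},{"fingers":-1,"x":0,"y":0,"z":0,"spin":1},{"fingers":-1,"x":0,"y":0,"z":0,"spin":1.5},{"fingers":-1,"x":0,"y":0,"z":0,"spin":2},{"fingers":-1,"x":0,"y":0,"z":0,"spin":2.5},{"fingers":-1,"x":0,"y":0,"z":0,"spin":3},{"fingers":-1,"x":0,"y":0,"z":0,"spin":3.5},{"fingers":-1,"x":0,"y":0,"z":0,"spin":4},{"fingers":-1,"x":0,"y":0,"z":0,"spin":4.5},{"fingers":-1,"x":0,"y":0,"z":0,"spin":5}]'>/dev/null; python3 r.py
```

```text
yaw -3.82 F [1.95 4.08 1.33] M [ 0.752 -0.157  0.285] tau6 0.119 w 0.0139 p [ 0.63   -0.0577  0.1155]
yaw -8.83 F [1.25 4.86 0.7 ] M [ 0.827 -0.09   0.306] tau6 0.119 w 0.0135 p [ 0.63   -0.0577  0.1155]
```

```bash
python3 -m handwheel '[{"fingers":-1,"x":0,"y":0,"z":0,"spin":0.5},{"fingers":-1,"x":0,"y":0,"z":0,"spin":1},{"fingers":-1,"x":0,"y":0,"z":0,"spin":1.5},{"fingers":-1,"x":0,"y":0,"z":0,"spin":2},{"fingers":-1,"x":0,"y":0,"z":0,"spin":2.5},{"fingers":-1,"x":0,"y":0,"z":0,"spin":3},{"fingers":-1,"x":0,"y":0,"z":0,"spin":3.5},{"fingers":-1,"x":0,"y":0,"z":0,"spin":4},{"fingers":-1,"x":0,"y":0,"z":0,"spin":4.5},{"fingers":-1,"x":0,"y":0,"z":0,"spin":5}]'>/dev/null; python3 r.py
python3 -m handwheel '[{"fingers":-1,"x":0,"y":0,"z":0,"spin":0.5},{"fingers":-1,"x":0,"y":0,"z":0,"spin":1},{"fingers":-1,"x":0,"y":0,"z":0,"spin":1.5},{"fingers":-1,"x":0,"y":0,"z":0,"spin":2},{"fingers":-1,"x":0,"y":0,"z":0,"spin":2.5},{"fingers":-1,"x":0,"y":0,"z":0,"spin":3},{"fingers":-1,"x":0,"y":0,"z":0,"spin":3.5},{"fingers":-1,"x":0,"y":0,"z":0,"spin":4},{"fingers":-1,"x":0,"y":0,"z":0,"spin":4.5},{"fingers":-1,"x":0,"y":0,"z":0,"spin":5}]'>/dev/null; python3 r.py
```

```text
yaw -13.83 F [-0.46  4.66  1.57] M [ 0.784 -0.002  0.266] tau6 0.120 w 0.0136 p [ 0.6299 -0.0577  0.1155]
yaw -18.83 F [-0.43  5.19  1.38] M [0.839 0.089 0.302] tau6 0.120 w 0.0131 p [ 0.6299 -0.0576  0.1155]
```

```bash
python3 -m handwheel '[{"fingers":-1,"x":0,"y":0,"z":0,"spin":0.5},{"fingers":-1,"x":0,"y":0,"z":0,"spin":1},{"fingers":-1,"x":0,"y":0,"z":0,"spin":1.5},{"fingers":-1,"x":0,"y":0,"z":0,"spin":2},{"fingers":-1,"x":0,"y":0,"z":0,"spin":2.5},{"fingers":-1,"x":0,"y":0,"z":0,"spin":3},{"fingers":-1,"x":0,"y":0,"z":0,"spin":3.5},{"fingers":-1,"x":0,"y":0,"z":0,"spin":4},{"fingers":-1,"x":0,"y":0,"z":0,"spin":4.5},{"fingers":-1,"x":0,"y":0,"z":0,"spin":5}]'>/dev/null; python3 r.py
python3 -m handwheel '[{"fingers":-1,"x":0,"y":0,"z":0,"spin":0.5},{"fingers":-1,"x":0,"y":0,"z":0,"spin":1},{"fingers":-1,"x":0,"y":0,"z":0,"spin":1.5},{"fingers":-1,"x":0,"y":0,"z":0,"spin":2},{"fingers":-1,"x":0,"y":0,"z":0,"spin":2.5},{"fingers":-1,"x":0,"y":0,"z":0,"spin":3},{"fingers":-1,"x":0,"y":0,"z":0,"spin":3.5},{"fingers":-1,"x":0,"y":0,"z":0,"spin":4},{"fingers":-1,"x":0,"y":0,"z":0,"spin":4.5},{"fingers":-1,"x":0,"y":0,"z":0,"spin":5}]'>/dev/null; python3 r.py
```

```text
yaw -23.83 F [-0.02  4.92  1.47] M [0.868 0.222 0.317] tau6 0.141 w 0.0135 p [ 0.6298 -0.0576  0.1155]
yaw -28.82 F [-1.54  5.64  1.43] M [0.894 0.254 0.329] tau6 0.142 w 0.0136 p [ 0.6298 -0.0576  0.1155]
```

tau6 stepped cleanly from 0.120 to 0.141, so the gourd is now sliding home. Single steps from here.

```bash
python3 -m handwheel '[{"fingers":-1,"x":0,"y":0,"z":0,"spin":0.5},{"fingers":-1,"x":0,"y":0,"z":0,"spin":1},{"fingers":-1,"x":0,"y":0,"z":0,"spin":1.5},{"fingers":-1,"x":0,"y":0,"z":0,"spin":2},{"fingers":-1,"x":0,"y":0,"z":0,"spin":2.5},{"fingers":-1,"x":0,"y":0,"z":0,"spin":3},{"fingers":-1,"x":0,"y":0,"z":0,"spin":3.5},{"fingers":-1,"x":0,"y":0,"z":0,"spin":4},{"fingers":-1,"x":0,"y":0,"z":0,"spin":4.5},{"fingers":-1,"x":0,"y":0,"z":0,"spin":5}]'>/dev/null; python3 r.py
python3 -m handwheel '[{"fingers":-1,"x":0,"y":0,"z":0,"spin":0.5},{"fingers":-1,"x":0,"y":0,"z":0,"spin":1},{"fingers":-1,"x":0,"y":0,"z":0,"spin":1.5},{"fingers":-1,"x":0,"y":0,"z":0,"spin":2},{"fingers":-1,"x":0,"y":0,"z":0,"spin":2.5},{"fingers":-1,"x":0,"y":0,"z":0,"spin":3},{"fingers":-1,"x":0,"y":0,"z":0,"spin":3.5},{"fingers":-1,"x":0,"y":0,"z":0,"spin":4},{"fingers":-1,"x":0,"y":0,"z":0,"spin":4.5},{"fingers":-1,"x":0,"y":0,"z":0,"spin":5}]'>/dev/null; python3 r.py
```

```text
yaw -33.82 F [-1.87  5.11  1.67] M [0.881 0.337 0.347] tau6 0.165 w 0.0134 p [ 0.6297 -0.0576  0.1155]
yaw -38.82 F [-1.42  5.68  2.14] M [0.853 0.357 0.411] tau6 0.243 w 0.0139 p [ 0.6297 -0.0576  0.1155]
```

```bash
python3 -m handwheel '[{"fingers":-1,"x":0,"y":0,"z":0,"spin":0.5},{"fingers":-1,"x":0,"y":0,"z":0,"spin":1},{"fingers":-1,"x":0,"y":0,"z":0,"spin":1.5},{"fingers":-1,"x":0,"y":0,"z":0,"spin":2},{"fingers":-1,"x":0,"y":0,"z":0,"spin":2.5},{"fingers":-1,"x":0,"y":0,"z":0,"spin":3},{"fingers":-1,"x":0,"y":0,"z":0,"spin":3.5},{"fingers":-1,"x":0,"y":0,"z":0,"spin":4},{"fingers":-1,"x":0,"y":0,"z":0,"spin":4.5},{"fingers":-1,"x":0,"y":0,"z":0,"spin":5}]'>/dev/null; python3 r.py
```

```text
yaw -43.81 F [-2.32  6.36  1.05] M [0.95  0.447 0.516] tau6 0.328 w 0.0139 p [ 0.6297 -0.0576  0.1155]
```

Torque is 0.21–0.23 N m over free turning, in the wanted band. Release and retreat.

```bash
python3 -m handwheel '[{"fingers":-0.5,"x":0,"y":0,"z":0,"spin":0},{"fingers":-0.2,"x":0,"y":0,"z":0,"spin":0},{"fingers":0.1,"x":0,"y":0,"z":0,"spin":0},{"fingers":0.1,"x":0,"y":0,"z":0,"spin":0},{"fingers":0.1,"x":0,"y":0,"z":0,"spin":0},{"fingers":0.1,"x":0,"y":0,"z":0,"spin":0},{"fingers":0.1,"x":0,"y":-0.015,"z":0,"spin":0},{"fingers":0.1,"x":0,"y":-0.04,"z":0,"spin":0},{"fingers":0.1,"x":0,"y":-0.08,"z":0,"spin":0},{"fingers":0.1,"x":0,"y":-0.12,"z":0,"spin":0}]'
python3 -m handwheel '[{"fingers":0.1,"x":0,"y":-0.02,"z":0.02,"spin":0},{"fingers":0.1,"x":0.01,"y":-0.03,"z":0.05,"spin":0},{"fingers":0.1,"x":0.01,"y":-0.04,"z":0.08,"spin":0},{"fingers":0.1,"x":0.0,"y":-0.04,"z":0.11,"spin":0},{"fingers":0.1,"x":-0.03,"y":-0.04,"z":0.14,"spin":0},{"fingers":0.1,"x":-0.06,"y":-0.04,"z":0.16,"spin":0},{"fingers":0.1,"x":-0.09,"y":-0.04,"z":0.17,"spin":0},{"fingers":0.1,"x":-0.1,"y":-0.04,"z":0.18,"spin":0},{"fingers":0.1,"x":-0.1,"y":-0.04,"z":0.18,"spin":0},{"fingers":0.1,"x":-0.1,"y":-0.04,"z":0.18,"spin":0}]'
python3 r.py
python3 - <<'E'
from h import *
from station import cams
p,d=cams.camera("scene");q,_=cams.camera("top")
a=cv2.resize(p[200:340,215:325],None,fx=4,fy=4,interpolation=2);b=cv2.resize(q[130:235,290:395],None,fx=3,fy=3,interpolation=2)
b=np.vstack([b,np.zeros((560-b.shape[0],b.shape[1],3),np.uint8)])
cv2.imwrite("pics/s9.png",np.hstack([a,b])[:,:,::-1])
E
```

```text
time_s: 31.55
ee_pos: [0.6297, -0.0581, 0.2379]
eef_rot: [-1.571, -0.0, -0.766]
force: [-0.3, -0.8, -0.1]
grip_width: 0.0518
time_s: 32.55
ee_pos: [0.683, 0.14, 0.2759]
eef_rot: [-1.571, -0.0, -0.766]
force: [-0.1, 0.7, -1.3]
grip_width: 0.0514
yaw -43.90 F [-0.1   0.71 -1.34] M [-0.099  0.116 -0.018] tau6 0.062 w 0.0514 p [0.683  0.14   0.2759]
```

View pics/s9.png

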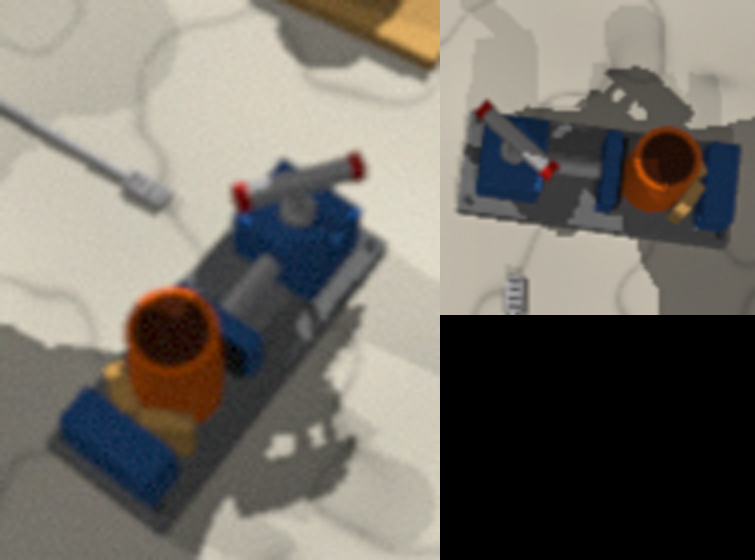

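The gourd stands upright between the rubber jaw and the V (crop (175,350)), the handle is free, and the arm is clear of everything.

```bash
python3 -c "
from station import workorder
print(workorder.hand_in())"
```

```text
the job is handed in; nothing more can be done
None
```

The orange gourd is clamped upright in the vise, and the job was handed in at about 33 s of the allowed 72 s. I gripped the gourd by the neck, stood it about 2 mm to the +y side of the seat, and let go. Then I turned the T-handle about 100° clockwise, released it, and moved the arm clear.

- **Clamping torque:** free turning read about 0.29 N m at the wrist. The last step read 0.21 N m over free turning from the last joint's torque and 0.23 from the wrist moment. Both are inside the 0.17–0.27 band, and they differ by about the wrist reading's noise.
- **Final picture:** the gourd stands upright between the rubber-faced jaw and the V jaw, the handle is free, and nothing touches the robot. The bombilla is visible and looks undisturbed. I did not check the canister and dispenser again after the clamping; no move passed close to them.
- **Disagreement:** the top and wrist cameras differed by about 2 mm in y for both the gourd and the vise. I used the wrist readings for the placing.

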